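# Zero the bench comparator at its measuring station

### The job

Push the comparator carriage (it has a blue thumb tab) along its rail until it clicks home against the red station stop, gently, without ramming the stop. Then turn the black dial bezel, re-gripping as often as its yellow guard ears require, until the red zero mark stands right at the tip of the pointer, and let go with the carriage still clicked home. Leave the dental cast, jar, bowl and spatula where they are.

Things in the scene. Friction and masses are not known exactly. Their poses are not given: they have to be found in the camera images.
- bed: Grey comparator bed fixed on the table, 150 (its x) x 370 (its y) x 24 mm, with a steel rail 36 mm wide along its y axis; rail top 36 mm above the table. Origin: centre of the underside, on the table. Turned by up to about 0.35 rad; the carriage, station and dial keep the bed's axes.
- carriage (a joint): Travel of the carriage along the rail (m), growing along the bed's +y towards the red station; 0 puts the dial axis at y = -55 mm in the bed's frame. It starts between 0 and 20 mm and is home at about 50 to 70 mm, depending on where the station is clamped. Rail friction 2.5 N; it stays where it is left.
- tab_top (a point): Centre of the top edge of the blue thumb tab at the carriage's trailing (-y) end, 111 mm above the table, 90 mm to the -y side of the dial axis. Tab: 34 (x) x 10 (y) x 68 mm tall. Push it from behind (nothing stands there above the rail) with shut fingers, or pinch it along y: 41 mm is free between it and the rear ear, above the carriage's tail (top 50 mm above the table).
- carriage_front (a point): Centre of the carriage's front (+y) face, 45 mm from the dial axis, 49 mm above the table. The carriage body is 70 (x) x 90 (y) mm, its top 62 mm above the table; a steel tongue with a raised crest sticks out 29 mm in front of this face.
- station_face (a point): Centre of the red station stop's face that looks at the carriage (-y), 49 mm above the table. The station is a fixed bridge on the rail, 54 (x) x 50 (y) x 40 mm; the carriage's tongue enters under it. Home means this face and the carriage's front face meet (within about 1 mm).
- bezel_top (a point): Centre of the top of the black knurled dial bezel, on the dial's vertical axis, 104 mm above the table. The bezel is a ring 64 mm across and 18 mm tall (86 to 104 mm above the table) on a narrower housing 48 mm across, which stands on the carriage top (62 mm). Grip it across its outside from above, in the windows between the guard ears.
- front_ear (a point): Top of the front (+y) yellow guard ear beside the bezel, 40 mm from the dial axis, 100 mm above the table; its twin is at -y. Each ear is 8 mm thick (36 to 44 mm from the axis) and spans 32 degrees either side of +y or -y. So fingers 22 mm wide closing along the bed's x can turn about 0.6 rad either way before they meet an ear: release and grip afresh to turn farther.
- station_screw (a point): Top of the dark screw on the station, 86 mm above the table. Under it a hidden spring plunger resists the crest of the carriage's tongue: about 7 N of push in all (rail friction included) 10 to 6 mm before the faces meet; past that it snaps over, draws the carriage home and holds it against about 7 N. Pushing on meets a hard stop there; more than 60 N on the stop counts as ramming.
- bezel (a joint): Angle of the bezel (rad), counter-clockwise from above positive; its red zero mark points along the bed's +x at 0 and turns with it. It turns either way without a stop in use, with 0.06 N m of friction, and stays where it is left.
- zero_mark (a point): The red zero mark on the dial face, which turns with the bezel: a point 23 mm from the dial axis (a red bar on the white face and a red patch on the rim), 104 mm above the table.
- pointer (a joint): Angle of the dial's pointer (rad), same zero and sense as the bezel's. It is geared to the carriage: 15 rad per metre of travel, and does not turn with the bezel. The dial reads zero when bezel and pointer angles agree (apart from whole turns). With the carriage home the zero mark is at first at least 2.2 rad away either way round.
- pointer_tip (a point): Tip of the slim black pointer on the white dial face, 23 mm from the dial axis, 104 mm above the table.
- cast: Loose dental cast with white teeth, 60 x 55 x 32 mm, origin at the centre of its underside. Bystander beside the bed.
- jar: Loose white jar with blue cap, 52 mm across, 70 mm tall, origin at the centre of its underside. Bystander.
- bowl: Loose green mixing bowl, 72 mm across, 45 mm tall, origin at the centre of its underside. Bystander.
- spatula: Loose spatula with wooden handle, 170 mm long, lying along its x, origin under its middle. Bystander.

How it is judged:
On the way, in this order (a step that is already met when the one before it is completed fails the run):
1. the carriage is clicked home: its front within 2 mm of the station's face (y of station_face in the frame of carriage_front below 0.002 m), for 0.2 s.
2. the zero mark stands at the pointer's tip, with the carriage still home (y of station_face in the frame of carriage_front below 0.002 m and horizontal distance between pointer_tip and zero_mark below 0.003 m), for 0.2 s.
At the end, for the whole second after the job is handed in: The carriage front is within 2 mm of the station's face (clicked home) and the zero mark is within 3 mm (about 7 degrees) of the pointer's tip, the bezel at rest (all of step 2 and velocity of joint bezel between -0.05 and 0.05 rad/s); the robot touches nothing.
It fails at once if the station stop is rammed with more than 60 N (contact force between station and carriage above 60 N).
It fails at once if the dental cast is moved by more than 30 mm (distance of cast from where it was at the start of the episode above 0.03 m).
It fails at once if the jar is moved by more than 30 mm (distance of jar from where it was at the start of the episode above 0.03 m).
It fails at once if the bowl is moved by more than 30 mm (distance of bowl from where it was at the start of the episode above 0.03 m).
It fails at once if the spatula is moved by more than 30 mm (distance of spatula from where it was at the start of the episode above 0.03 m).
It also fails if it takes over 72 s, if anything falls off the work surface, if the arm or the gripper's body presses on something with over 40 N, if the wrist force passes 120 N, or if a joint passes its speed limit or range.

### The arm

A 6-joint arm with a two-finger parallel gripper is mounted at the origin on the work surface. World frame = base frame: x ahead of the robot, y to its left, z up, the work surface at z = 0. Lengths are in m, angles in rad, forces in N, time in s.
With the tool pointing down it reaches from about 0.25 to 0.725 m from the base axis. Payload 4 kg.
Tool frame: the origin (TCP) lies at the very end of the fingers, on their centre line; the grasp point (between the pads) lies env.grip_depth behind it (env.grip_depth is the distance from the TCP to the grasp point, in m); z points along the fingers, y is the line along which they close (so a half turn about z gives the same grasp; the last joint's range is limited). The gripper opens to 85 mm and grips with 20 to 120 N. Pads are 22 mm wide; open, the fingers measure 114 mm over their backs; the gripper's body (76 mm by 85 mm) begins 54 mm behind the grasp point. The pads swing forward as they close: fully open they stand 13 mm farther back than shut.
Start: joints at [1.292, 0.241, 0.005, 1.335, 0, 1.571], TCP at [0.138, 0.481, 0.231] pointing down, gripper open.
Joint ranges: [-2.72, 2.72], [-1.05, 1.87], [-1.09, 1.28], [-1.99, 2.15], [-1.42, 1.44], [-3.14, 3.14]. Speed limits (rad/s): [2.79, 2.79, 3.14, 3.14, 3.14, 3.14].

### API

Orientations are given as a unit quaternion [x, y, z, w].
In Python, from workcell import read_state, vision, env gives the robot as it stands.
- The arm moves only by the tool move_arm, never from a script. Its argument "motion" is a list that holds one entry, the list of rows, each a list of 5 numbers: the shift along the tool's x, y, z in m, then the turn about the tool's z in degrees, then the finger opening in m, from 0 to 0.0854. A call has 1 to 12 rows; each row is the pose to reach, as a shift and turn from the pose commanded when the call began, along the tool's axes at that moment; what a row does not reach only later rows make up. A row lasts 1/8 s, in which the tool goes at most 62.5 mm and 10.7 degrees, less where a joint would pass 70% of its speed; a pose out of reach is approached as far as the arm can. A call with a gripper value outside its range is refused whole. The fingers move at their own pace and stop on an object; the grip force is fixed at half the most. Time passes only in rows, so rows that repeat a pose let the fingers close. It gives the time, the measured TCP pose, the force, the opening and the grip force at its end, in the units of the state.
- read_state(): the state, without advancing time (a new reading comes with each control period).
- vision.grab_frame(name): name is "scene" or "top" or "wrist"; returns a dict with "image" (400x640x3 uint8, red, green, blue), "range_z" (400x640 float32, m along the optical axis (not along the pixel's ray), 0 where there is no reading), "K" (3x3 intrinsics, pixels), "rvec" (rotation vector, rad) and "tvec" (3), from world to camera coordinates, as OpenCV has them; the wrist camera has in their place "mount" (4x4, takes a point from camera to tool coordinates, whose origin is the TCP and whose axes are the flange's). Camera axes: x right, y down, z forward; pixel columns grow to the right and rows downward; lengths in m; the calibration is good to about 2 mm. The wrist camera is an equidistant fisheye: a pixel r from the principal point sees the ray r / f radians off the axis. A picture is of the moment at which its call begins: read the wrist's pose just before it.
- env.sign_off(): hands the job in; it is judged then, once.
The state is a dict: "clock": time; "joint_positions": joint angles; "qd": joint speeds; "effort": joint torques, N m; "ee_pos": TCP position; "orientation": TCP orientation; "ft_force": force on the tool from outside, world axes, zero at the start; "ft_torque": the same for the moment, N m; "grip_width": opening from 0.0 (shut) to 1.0 (fully open); "grip_force": force on a finger pad.
Only numpy, scipy, OpenCV 4.12 (cv2) and the standard library are available. Lean on these libraries where they do the work, as an engineer would, in place of code of your own. Each camera call takes 0.05 s, during which the arm holds its last target. There are 200 camera calls.

## Working session

There is one attempt and no reset: what is moved stays moved. The work goes in short steps, Python scripts to look and compute and a tool call to move; the robot and the scene stay as the last step left them, time stands still between calls to the robot, and variables do not carry over. Pictures are saved under pics/ and viewed, at most 10 in all, crops included, and the job is handed in when it is done.

Besides the shell and the picture viewer there is one more tool, called after "Emit:" by a JSON object that holds its "name" and its "arguments". move_arm: Moves the arm, as the interface text tells. Its arguments: {"type":"object","properties":{"motion":{"type":"array","items":{"type":"array","items":{"type":"array","items":{"type":"number"}}}}},"required":["motion"]}

```bash
mkdir -p pics; ls; cat > h.py <<'E'
from workcell import read_state, vision, env
import numpy as np, cv2
from scipy.spatial.transform import Rotation as R
def cloud(f):
    K=f["K"];z=f["range_z"];v,u=np.mgrid[:z.shape[0],:z.shape[1]]
    P=np.stack([(u-K[0,2])*z/K[0,0],(v-K[1,2])*z/K[1,1],z],-1)
    Rm=cv2.Rodrigues(np.array(f["rvec"],float))[0]
    return (P-np.array(f["tvec"]).reshape(3))@Rm   # R^T (p-t)
def grab(n):
    f=vision.grab_frame(n); return f, cloud(f) if n!="wrist" else None
E
python3 - <<'E'
from h import *
s=read_state();print({k:np.round(v,3) for k,v in s.items()},env.grip_depth)
f,P=grab("top");np.savez("top.npz",img=f["image"],P=P,K=f["K"])
cv2.imwrite("pics/top.png",f["image"][...,::-1])
g,Q=grab("scene");cv2.imwrite("pics/scene.png",g["image"][...,::-1])
np.savez("scene.npz",img=g["image"],P=Q)
print(P[200,320],Q[200,320])
E
```

```text
pics
{'clock': np.float64(0.0), 'joint_positions': array([1.292, 0.241, 0.004, 1.335, 0.   , 1.571]), 'qd': array([-0.   , -0.   , -0.002, -0.001,  0.   ,  0.   ]), 'effort': array([ 1.0000e-03, -3.7231e+01,  2.5241e+01,  1.7000e-02,  0.0000e+00,
        0.0000e+00]), 'ee_pos': array([0.137, 0.48 , 0.23 ]), 'orientation': array([ 0.139,  0.99 , -0.001, -0.   ]), 'ft_force': array([-0.304, -1.039,  0.678]), 'ft_torque': array([ 0.017,  0.026, -0.021]), 'grip_force': np.float64(0.0), 'grip_width': np.float64(1.002)} 0.0187
[0.63541877 0.04133362 0.02079005] [0.58940322 0.02251778 0.02603993]
```

View pics/top.png

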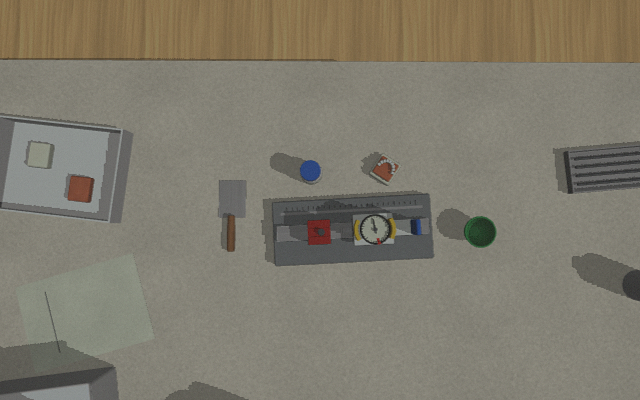

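View pics/scene.png

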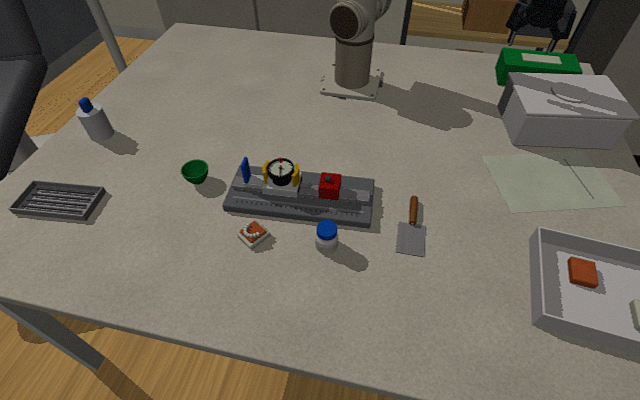

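Top view (image up = +x, left = +y): the station is at (319,232), the dial at (375,229), the tab at (417,227) and the bowl at (480,231), behind the tab. Next I'll measure these.

```bash
cat > m.py <<'E'
from h import *
def meas(f,P,roi=(180,280,265,445)):
    a,b,c,d=roi;im=f["image"][a:b,c:d];p=P[a:b,c:d]
    hsv=cv2.cvtColor(im,cv2.COLOR_RGB2HSV);H,S,V=[hsv[...,i].astype(int) for i in range(3)];z=p[...,2]
    m={"tab":(abs(H-112)<12)&(S>120)&(z>.095)&(z<.12),
       "ear":(abs(H-25)<8)&(S>130)&(z>.085)&(z<.11),
       "sta":((H<8)|(H>172))&(S>130)&(z>.068)&(z<.083),
       "red":((H<8)|(H>172))&(S>100)&(z>.088)&(z<.12)}
    out={}
    for k,q in m.items():
        out[k]=p[q]; print(k,q.sum(),p[q].mean(0).round(4) if q.any() else None, "med",np.median(p[q],0).round(4) if q.any() else None)
    g=(z>.02)&(z<.028)
    r=cv2.minAreaRect(p[g][:,:2].astype(np.float32)*1000);print("bed",g.sum(),r)
    return out
if __name__=="__main__":
    f,P=grab("top");o=meas(f,P)
    s=f["image"][190:275,265:500]
    cv2.imwrite("pics/topcrop.png",cv2.resize(s,None,fx=3.4,fy=3.4,interpolation=cv2.INTER_CUBIC)[...,::-1])
    for n,(u,v) in dict(bowl=(480,231),jar=(311,171),cast=(384,168),sp=(230,230)).items(): print(n,P[v,u].round(3))
    print(f["K"][0,0])
E
python3 m.py
```

```text
tab 62 [ 0.5771 -0.1678  0.1091] med [ 0.5768 -0.1679  0.1092]
ear 154 [ 0.5721 -0.0796  0.0973] med [ 0.5724 -0.1107  0.0982]
sta 478 [0.5626 0.0421 0.0749] med [0.5622 0.0433 0.0749]
red 16 [ 0.5461 -0.0859  0.1001] med [ 0.5456 -0.0856  0.0995]
bed 6620 ((590.0023193359375, -32.57521057128906), (193.8123779296875, 369.08111572265625), 4.052905082702637)
bowl [ 0.569 -0.335  0.005]
jar [0.697 0.061 0.071]
cast [ 0.713 -0.108  0.018]
sp [0.562 0.251 0.021]
399.93880676159716
```

View pics/topcrop.png

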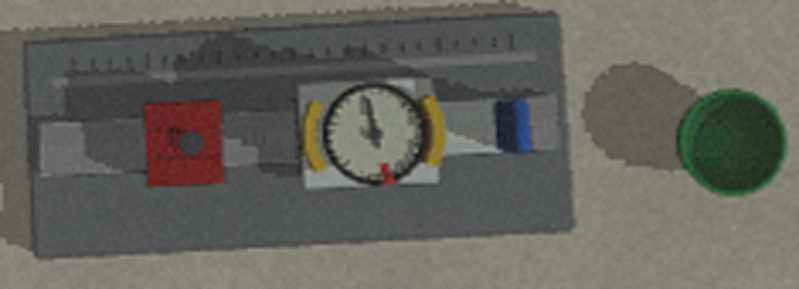

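Yaw is about 4.0° by both the bed rectangle and the tab–station line. The measured heights match the given ones: tab 109, ears 98 and station 75 mm. The gap to home is about 50 mm. The pointer is at about 0.14 rad and the mark at about -2.9 rad, so the bezel should turn about -2.5 rad (clockwise). Next is the move to a point behind the tab.

```bash
cat >> h.py <<'E'
YAW=np.deg2rad(4.0); BX=np.array([np.cos(YAW),np.sin(YAW)]); BY=np.array([-np.sin(YAW),np.cos(YAW)])
def plan(tgt,ang,cur=None,q=None):
    """tool-axis shift & turn (deg) to TCP tgt with closing line at world angle ang (deg, mod 180)"""
    s=read_state();c=np.array(s["ee_pos"] if cur is None else cur);M=R.from_quat(s["orientation"] if q is None else q).as_matrix()
    d=M.T@(np.array(tgt)-c);a=np.degrees(np.arctan2(M[1,1],M[0,1]));t=(a-ang+90)%180-90
    print("shift mm",(d*1000).round(1),"turn",round(t,1),"now yaw",round(a,1))
E
python3 -c "
from h import *
tab=np.array([.577,-.168]);b=tab-.045*BY
plan([*b,.20],4.0,cur=[.138,.481,.231])"
```

```text
shift mm [-616.1 -545.3   31.9] turn 70.0 now yaw 74.0
```

Emit:
{"name": "move_arm", "arguments": {"motion": [[[-0.044, -0.039, 0, 5, 0], [-0.088, -0.078, 0, 10, 0], [-0.132, -0.117, 0, 15, 0], [-0.176, -0.156, 0, 20, 0], [-0.22, -0.195, 0, 25, 0], [-0.264, -0.234, 0, 30, 0], [-0.308, -0.273, 0, 35, 0], [-0.352, -0.312, 0, 40, 0], [-0.396, -0.351, 0, 45, 0], [-0.44, -0.39, 0, 50, 0], [-0.484, -0.429, 0, 55, 0], [-0.528, -0.468, 0, 60, 0]]]}}

```text
clock: 1.65
ee_pos: [0.517, -0.1164, 0.231]
orientation: [0.617, 0.787, 0.0, -0.0]
ft_force: [0.3, 0.9, -0.4]
grip_width: 0.001
grip_force: 0.0
```

```bash
python3 -c "
from h import *
tab=np.array([.577,-.168]);b=tab-.045*BY
s=read_state();print(s['ee_pos'],s['joint_positions'])
plan([*b,.075],4.0)"
```

```text
[ 0.51704631 -0.11636759  0.23101931] [-2.21537304e-01  3.00599134e-01  8.48898467e-02  1.35539439e+00
  2.85758242e-04  1.10771996e+00]
shift mm [-108.9   38.2  156. ] turn 9.8 now yaw 13.8
```

Emit:
{"name": "move_arm", "arguments": {"motion": [[[-0.055, 0.019, 0, 5, 0], [-0.109, 0.038, 0, 10, 0], [-0.109, 0.038, 0.05, 10, 0], [-0.109, 0.038, 0.1, 10, 0], [-0.109, 0.038, 0.14, 10, 0], [-0.109, 0.038, 0.156, 10, 0]]]}}

```text
clock: 2.4
ee_pos: [0.5775, -0.2103, 0.0719]
orientation: [0.682, 0.731, -0.001, -0.003]
ft_force: [-0.5, 1.4, -0.7]
grip_width: 0.001
grip_force: 0.0
```

```bash
python3 -c "
from h import *
import m
f,P=grab('top');m.meas(f,P)
s=read_state();print(s['ee_pos'],s['ft_force']);M=R.from_quat(s['orientation']).as_matrix();print(M.round(3))
f,P=grab('scene');cv2.imwrite('pics/s2.png',cv2.resize(f['image'][120:240,160:400],None,fx=3,fy=3)[...,::-1])"
```

```text
tab 59 [ 0.5767 -0.1674  0.1089] med [ 0.5769 -0.1675  0.1091]
ear 150 [ 0.5721 -0.0802  0.0977] med [ 0.5724 -0.1111  0.0982]
sta 479 [0.5629 0.0419 0.0749] med [0.5626 0.043  0.0749]
red 18 [ 0.5457 -0.0856  0.101 ] med [ 0.5457 -0.0855  0.0997]
bed 6550 ((589.9768676757812, -32.37127685546875), (193.76284790039062, 368.7210998535156), 3.9413135051727295)
[ 0.57740181 -0.21025908  0.07121571] [-0.05318262 -0.19572417 -1.66452498]
[[-0.07   0.998 -0.006]
 [ 0.998  0.07   0.002]
 [ 0.003 -0.006 -1.   ]]
```

View pics/s2.png

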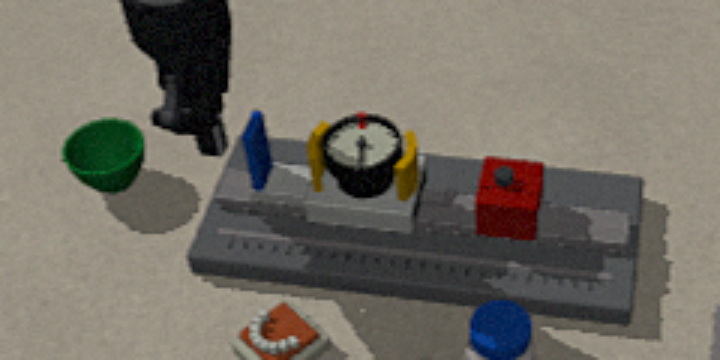

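The fingers are shut behind the tab and clear of the bowl. Contact should come after about 27 mm and home after about 77 mm.

Emit:
{"name": "move_arm", "arguments": {"motion": [[[0.008, 0, 0, 0, 0], [0.016, 0, 0, 0, 0], [0.021, 0, 0, 0, 0], [0.025, 0, 0, 0, 0], [0.029, 0, 0, 0, 0], [0.034, 0, 0, 0, 0], [0.039, 0, 0, 0, 0], [0.044, 0, 0, 0, 0], [0.049, 0, 0, 0, 0], [0.053, 0, 0, 0, 0], [0.056, 0, 0, 0, 0], [0.058, 0, 0, 0, 0]]]}}

```text
clock: 4.0
ee_pos: [0.5757, -0.153, 0.0753]
orientation: [0.682, 0.732, 0.0, 0.0]
ft_force: [1.4, -2.7, 1.3]
grip_width: -0.003
grip_force: 1.3
```

```bash
python3 -c "
from h import *
import m
f,P=grab('top');o=m.meas(f,P)
s=read_state();print(s['ee_pos'],s['ft_force'],BY@np.array(s['ee_pos'])[:2])"
```

```text
tab 10 [ 0.5851 -0.1309  0.1058] med [ 0.5868 -0.1306  0.1061]
ear 143 [ 0.5698 -0.0474  0.098 ] med [ 0.5699 -0.0785  0.0986]
sta 471 [0.5623 0.0423 0.0748] med [0.5619 0.0434 0.0748]
red 18 [ 0.5437 -0.0528  0.1001] med [ 0.5431 -0.0526  0.0998]
bed 5482 ((589.6709594726562, -32.0360107421875), (194.39642333984375, 368.07037353515625), 3.7492291927337646)
[ 0.57563626 -0.15275039  0.07524099] [ 1.53111387 -1.12246604  0.2280909 ] -0.19253265650395027
```

Emit:
{"name": "move_arm", "arguments": {"motion": [[[0.002, 0, 0, 0, 0], [0.004, 0, 0, 0, 0], [0.006, 0, 0, 0, 0], [0.007, 0, 0, 0, 0], [0.008, 0, 0, 0, 0], [0.009, 0, 0, 0, 0], [0.0095, 0, 0, 0, 0], [0.01, 0, 0, 0, 0], [0.0105, 0, 0, 0, 0], [0.011, 0, 0, 0, 0], [0.0115, 0, 0, 0, 0], [0.0115, 0, 0, 0, 0]]]}}

```text
clock: 5.55
ee_pos: [0.5749, -0.1449, 0.0753]
orientation: [0.683, 0.731, -0.002, 0.002]
ft_force: [2.6, -10.6, -1.2]
grip_width: -0.003
grip_force: 5.3
```

```bash
python3 -c "
from h import *
import m
f,P=grab('top');o=m.meas(f,P)
s=read_state();print(s['ee_pos'],s['ft_force'],BY@np.array(s['ee_pos'])[:2])"
```

```text
tab 2 [ 0.5866 -0.1214  0.1046] med [ 0.5866 -0.1214  0.1046]
ear 146 [ 0.5692 -0.0389  0.098 ] med [ 0.5693 -0.0703  0.0986]
sta 469 [0.5624 0.0424 0.075 ] med [0.5619 0.0435 0.075 ]
red 18 [ 0.5432 -0.0442  0.0996] med [ 0.5428 -0.0441  0.0993]
bed 5266 ((588.1290893554688, -31.845199584960938), (190.0104217529297, 367.54443359375), 4.0106377601623535)
[ 0.57497429 -0.14487761  0.07534254] [  2.23643298 -10.51211645  -1.04293836] -0.18463287487776492
```

The arm is compliant and is now pressing the detent at about 10 N with about 9 mm left. I'll creep on.

Emit:
{"name": "move_arm", "arguments": {"motion": [[[0.0005, 0, 0, 0, 0], [0.001, 0, 0, 0, 0], [0.0015, 0, 0, 0, 0], [0.002, 0, 0, 0, 0], [0.0025, 0, 0, 0, 0], [0.003, 0, 0, 0, 0], [0.003, 0, 0, 0, 0], [0.003, 0, 0, 0, 0]]]}}

```text
clock: 6.6
ee_pos: [0.5746, -0.1396, 0.0753]
orientation: [0.682, 0.731, -0.0, 0.0]
ft_force: [1.7, -4.6, -0.3]
grip_width: -0.003
grip_force: 2.4
```

```bash
python3 -c "
from h import *
import m
f,P=grab('top');o=m.meas(f,P)
s=read_state();print(s['ee_pos'],s['ft_force'],BY@np.array(s['ee_pos'])[:2])"
```

```text
tab 4 [ 0.5876 -0.1168  0.1071] med [ 0.5876 -0.1169  0.1074]
ear 131 [ 0.5688 -0.0328  0.0984] med [ 0.5689 -0.0638  0.0988]
sta 468 [0.5623 0.0424 0.0748] med [0.5619 0.0435 0.0747]
red 18 [ 0.5428 -0.0391  0.1006] med [ 0.5428 -0.0388  0.0994]
bed 5191 ((589.475830078125, -29.432891845703125), (193.9179229736328, 363.34716796875), 3.730442523956299)
[ 0.57460268 -0.13962439  0.07525617] [ 1.96530021 -4.36742232 -0.34571934] -0.1793665266113461
```

Emit:
{"name": "move_arm", "arguments": {"motion": [[[0.0005, 0, 0, 0, 0], [0.001, 0, 0, 0, 0], [0.0015, 0, 0, 0, 0], [0.002, 0, 0, 0, 0], [0.002, 0, 0, 0, 0]]]}}

```text
clock: 7.28
ee_pos: [0.5742, -0.1365, 0.0752]
orientation: [0.682, 0.732, -0.0, -0.0]
ft_force: [-0.1, -2.3, 0.1]
grip_width: -0.002
grip_force: 1.0
```

```bash
python3 -c "
from h import *
import m
f,P=grab('top');o=m.meas(f,P)
s=read_state();print(s['ee_pos'],s['ft_force'],BY@np.array(s['ee_pos'])[:2])"
```

```text
tab 3 [ 0.5872 -0.1132  0.1055] med [ 0.5865 -0.1133  0.1088]
ear 136 [ 0.5685 -0.032   0.0982] med [ 0.5688 -0.062   0.0986]
sta 474 [0.5626 0.0423 0.0749] med [0.5624 0.0435 0.075 ]
red 19 [ 0.5427 -0.0359  0.1001] med [ 0.5427 -0.0363  0.099 ]
bed 5079 ((589.6458129882812, -27.1522216796875), (193.92543029785156, 358.4621276855469), 3.954906702041626)
[ 0.5741725  -0.13652402  0.07515559] [-0.27177736 -2.10392234  0.49557937] -0.1762436991602268
```

Force is dropping, so it is past the crest. A little more will confirm the stop by a mild rise in force.

Emit:
{"name": "move_arm", "arguments": {"motion": [[[0.0005, 0, 0, 0, 0], [0.001, 0, 0, 0, 0], [0.0015, 0, 0, 0, 0], [0.002, 0, 0, 0, 0], [0.002, 0, 0, 0, 0]]]}}

```text
clock: 7.95
ee_pos: [0.5742, -0.136, 0.0753]
orientation: [0.682, 0.731, -0.001, 0.001]
ft_force: [-0.9, -6.6, -0.9]
grip_width: -0.001
grip_force: 3.0
```

```bash
python3 -c "
from h import *
import m
f,P=grab('top');o=m.meas(f,P)
s=read_state();print(s['ee_pos'],s['ft_force'],BY@np.array(s['ee_pos'])[:2])"
```

```text
tab 1 [ 0.5886 -0.1138  0.1065] med [ 0.5886 -0.1138  0.1065]
ear 134 [ 0.5679 -0.0303  0.0984] med [ 0.5681 -0.0618  0.0987]
sta 471 [0.5626 0.0423 0.0748] med [0.562  0.0434 0.0748]
red 18 [ 0.5428 -0.0354  0.0997] med [ 0.5427 -0.0348  0.0994]
bed 5112 ((588.5512084960938, -26.183349609375), (191.80564880371094, 356.0469970703125), 4.076233386993408)
[ 0.57415001 -0.13597525  0.07523448] [-0.85824965 -5.20878134 -0.87090166] -0.17569470384344937
```

Emit:
{"name": "move_arm", "arguments": {"motion": [[[0.001, 0, 0, 0, 0], [0.002, 0, 0, 0, 0], [0.002, 0, 0, 0, 0]]]}}

```text
clock: 8.38
ee_pos: [0.5741, -0.136, 0.0753]
orientation: [0.683, 0.731, -0.002, 0.002]
ft_force: [0.5, -11.4, -1.9]
grip_width: 0.001
grip_force: 5.6
```

Hard stop: no motion at 11 N, so the carriage is home. Next I retreat, rise and go above the dial with the fingers open.

Emit:
{"name": "move_arm", "arguments": {"motion": [[[-0.015, 0, 0, 0, 0], [-0.03, 0, 0, 0, 0], [-0.03, 0, -0.05, 0, 0], [-0.03, 0, -0.11, 0, 0], [0.01, 0, -0.13, 0, 0.085], [0.06, 0, -0.13, 0, 0.085], [0.1, 0, -0.13, 0, 0.085], [0.104, 0, -0.13, 0, 0.085], [0.104, 0, -0.13, 0, 0.085]]]}}

```text
clock: 9.5
ee_pos: [0.567, -0.0292, 0.2053]
orientation: [0.682, 0.732, -0.0, -0.0]
ft_force: [0.1, 0.2, 0.1]
grip_width: 0.998
grip_force: 0.0
```

```bash
cat > w.py <<'E'
from h import *
import sys
s=read_state();f=vision.grab_frame("wrist")
M=R.from_quat(s["orientation"]).as_matrix();T=np.array(s["ee_pos"])
K=f["K"];mt=np.array(f["mount"]);z=f["range_z"]
v,u=np.mgrid[:400,:640];x=(u-K[0,2])/K[0,0];y=(v-K[1,2])/K[1,1];r=np.hypot(x,y)+1e-9
d=np.stack([x/r*np.sin(r),y/r*np.sin(r),np.cos(r)],-1)
C=mt[:3,:3];D=d@C.T@M.T;o=M@mt[:3,3]+T
t=(0.104-o[2])/D[...,2]           # intersect plane z=0.104
P=o+D*t[...,None]
np.savez("w.npz",img=f["image"],P=P,D=D,o=o)
# rectified view of the plane, bed axes: up=bed x, left=bed y ; 0.25 mm/px
c=np.array(eval(sys.argv[1]));n=400;sc=.00025
jj,ii=np.meshgrid(np.arange(n),np.arange(n));a=-(ii-n/2)*sc;b=-(jj-n/2)*sc
W=np.stack([c[0]+a*BX[0]+b*BY[0],c[1]+a*BX[1]+b*BY[1],np.full_like(a,.104)],-1)
q=(W-o)@M@C;th=np.arctan2(np.hypot(q[...,0],q[...,1]),q[...,2]);ph=np.arctan2(q[...,1],q[...,0])
mx=(K[0,2]+K[0,0]*th*np.cos(ph)).astype(np.float32);my=(K[1,2]+K[1,1]*th*np.sin(ph)).astype(np.float32)
I=cv2.remap(f["image"],mx,my,cv2.INTER_CUBIC)
np.save("rect.npy",I)
hs=cv2.cvtColor(I,cv2.COLOR_RGB2HSV);H,S=hs[...,0].astype(int),hs[...,1]
red=((H<8)|(H>172))&(S>110);yel=(abs(H-25)<8)&(S>130)
for n_,m_ in (("red",red),("yel",yel)):
    if m_.any(): print(n_,m_.sum(),"bed mm rel c",(a[m_].mean()*1e3).round(1),(b[m_].mean()*1e3).round(1),"angle",np.arctan2(b[m_].mean(),a[m_].mean()).round(3))
print("tcp",T.round(4),"ft",s["ft_force"].round(1))
E
python3 w.py "[.5673,-.0282]"
python3 -c "
import numpy as np,cv2
I=np.load('rect.npy');w=cv2.resize(np.load('w.npz')['img'],(400,250))
I[0:0]
cv2.imwrite('pics/w1.png',np.vstack([I,w])[...,::-1])"
```

```text
red 3029 bed mm rel c -10.9 21.8 angle 2.033
yel 15442 bed mm rel c 1.4 1.8 angle 0.893
tcp [ 0.567  -0.0292  0.2053] ft [0.1 0.2 0.1]
```

View pics/w1.png

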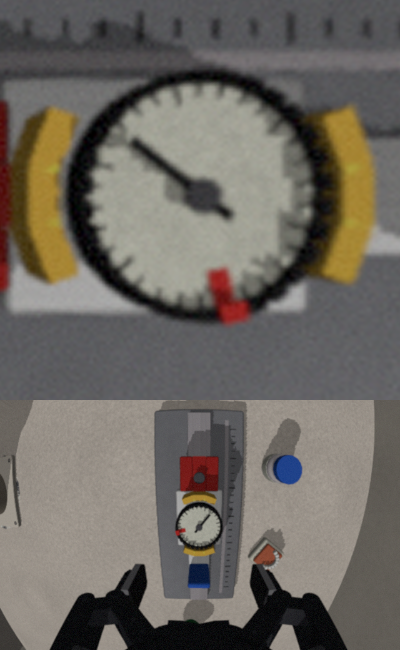

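The view shows the carriage at the station. The dial centre is at rectified (200,195), the pointer tip at (133,142), about 0.92 rad, and the mark at (220,285), about -2.9 rad. The bezel needs about 141° clockwise, which I'll do as three strokes of about 47°.

Emit:
{"name": "move_arm", "arguments": {"motion": [[[0.001, 0.001, 0.03, -10, 0.085], [0.001, 0.001, 0.07, -20, 0.085], [0.001, 0.001, 0.11, -24, 0.085], [0.001, 0.001, 0.13, -24, 0.085], [0.001, 0.001, 0.138, -24, 0.085], [0.001, 0.001, 0.138, -24, 0.085], [0.001, 0.001, 0.138, -24, 0.06], [0.001, 0.001, 0.138, -24, 0.055], [0.001, 0.001, 0.138, -24, 0.055], [0.001, 0.001, 0.138, -24, 0.055]]]}}

```text
clock: 10.8
ee_pos: [0.5674, -0.0292, 0.0692]
orientation: [0.515, 0.857, -0.001, 0.001]
ft_force: [-5.2, -3.2, 5.8]
grip_width: 0.73
grip_force: 65.0
```

Gripped at about 62 mm with small forces. First stroke.

Emit:
{"name": "move_arm", "arguments": {"motion": [[[0, 0, 0, 8, 0.055], [0, 0, 0, 16, 0.055], [0, 0, 0, 24, 0.055], [0, 0, 0, 32, 0.055], [0, 0, 0, 40, 0.055], [0, 0, 0, 48, 0.055], [0, 0, 0, 48, 0.055], [0, 0, 0, 48, 0.055]]]}}

```text
clock: 11.8
ee_pos: [0.5683, -0.029, 0.0692]
orientation: [0.819, 0.574, 0.0, 0.001]
ft_force: [-2.7, -2.8, 7.7]
grip_width: 0.736
grip_force: 65.2
```

```bash
python3 w.py "[.5685,-.0279]"; python3 -c "
from h import *
import m
f,P=grab('top');o=m.meas(f,P)"
python3 -c "
import numpy as np,cv2
I=np.load('rect.npy');w=cv2.resize(np.load('w.npz')['img'],(400,250))
cv2.imwrite('pics/w2.png',np.vstack([I,w])[...,::-1])"
```

```text
red 1904 bed mm rel c -16.2 10.1 angle 2.585
yel 12783 bed mm rel c 6.6 22.5 angle 1.287
tcp [ 0.5683 -0.029   0.0692] ft [-2.7 -2.8  7.7]
tab 0 None med None
ear 0 None med None
sta 393 [0.5634 0.0453 0.075 ] med [0.564  0.0457 0.0749]
red 0 None med None
bed 3749 ((590.2139892578125, -32.54852294921875), (193.888427734375, 369.0706787109375), 4.133245944976807)
```

View pics/w2.png

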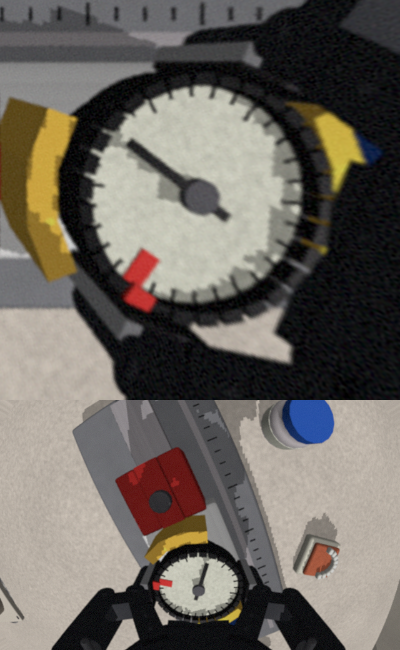

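The stroke worked: the mark is at (142,265), about 2.43 rad, and the pointer at about 0.92 rad, so about 87° remains. Re-grip.

Emit:
{"name": "move_arm", "arguments": {"motion": [[[0, 0, 0, 0, 0.085], [0, 0, 0, 0, 0.085], [0, 0, 0, -10, 0.085], [0, 0, 0, -20, 0.085], [0, 0, 0, -30, 0.085], [0, 0, 0, -40, 0.085], [0, 0, 0, -48, 0.085], [0, 0, 0, -48, 0.085], [0, 0, 0, -48, 0.055], [0, 0, 0, -48, 0.055], [0, 0, 0, -48, 0.055], [0, 0, 0, -48, 0.055]]]}}

```text
clock: 13.4
ee_pos: [0.5669, -0.0284, 0.0677]
orientation: [0.515, 0.857, -0.001, -0.0]
ft_force: [-4.1, -0.5, 4.6]
grip_width: 0.734
grip_force: 65.3
```

Emit:
{"name": "move_arm", "arguments": {"motion": [[[0, 0, 0, 8, 0.055], [0, 0, 0, 16, 0.055], [0, 0, 0, 24, 0.055], [0, 0, 0, 32, 0.055], [0, 0, 0, 40, 0.055], [0, 0, 0, 48, 0.055], [0, 0, 0, 48, 0.055], [0, 0, 0, 48, 0.055]]]}}

```text
clock: 14.4
ee_pos: [0.5686, -0.0282, 0.0677]
orientation: [0.819, 0.574, 0.001, 0.001]
ft_force: [2.2, -1.0, 2.4]
grip_width: 0.732
grip_force: 65.4
```

Emit:
{"name": "move_arm", "arguments": {"motion": [[[0, 0, 0, 0, 0.085], [0, 0, 0, 0, 0.085], [0, 0, -0.04, -8, 0.085], [0, 0, -0.09, -16, 0.085], [0, 0, -0.136, -24, 0.085], [0, 0, -0.136, -24, 0.085], [0, 0, -0.136, -24, 0.085]]]}}

```text
clock: 15.28
ee_pos: [0.5674, -0.0278, 0.2027]
orientation: [0.682, 0.731, -0.0, -0.0]
ft_force: [-0.3, 0.5, -0.0]
grip_width: 0.999
grip_force: 0.0
```

```bash
python3 w.py "[.5685,-.0279]"; python3 -c "
import numpy as np,cv2
I=np.load('rect.npy');w=cv2.resize(np.load('w.npz')['img'],(320,200))
cv2.imwrite('pics/w3.png',cv2.resize(I,(600,600),interpolation=cv2.INTER_CUBIC)[...,::-1])"
```

```text
red 2980 bed mm rel c -1.4 37.1 angle 1.608
yel 15581 bed mm rel c 0.2 1.8 angle 1.47
tcp [ 0.5674 -0.0278  0.2027] ft [-0.3  0.5 -0. ]
```

View pics/w3.png

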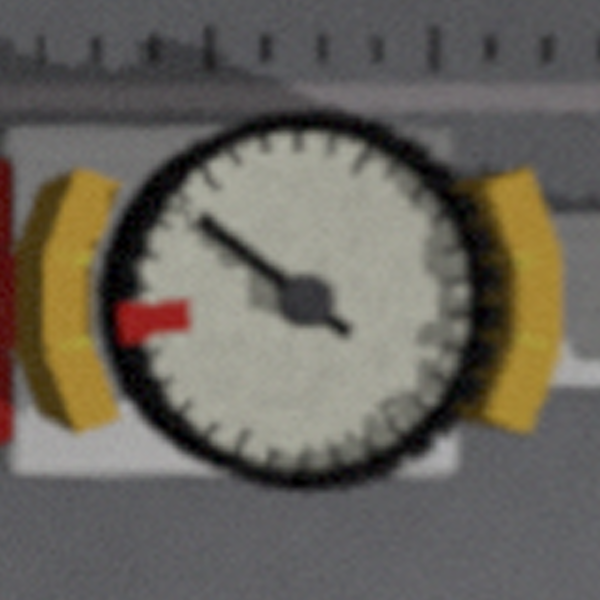

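The carriage is still home. The pointer is at about 0.897 rad (tip (204,218), hub (305,299)) and the mark at about 1.71 rad (173,317), so 46.5° remains. The two strokes gave exactly 96°, so there was no slip.

Emit:
{"name": "move_arm", "arguments": {"motion": [[[0, 0, 0.03, -10, 0.085], [0, 0, 0.07, -20, 0.085], [0, 0, 0.11, -24, 0.085], [0, 0, 0.13, -24, 0.085], [0, 0, 0.135, -24, 0.085], [0, 0, 0.135, -24, 0.085], [0, 0, 0.135, -24, 0.055], [0, 0, 0.135, -24, 0.055], [0, 0, 0.135, -24, 0.055], [0, 0, 0.135, -24, 0.055]]]}}

```text
clock: 16.58
ee_pos: [0.5672, -0.0288, 0.07]
orientation: [0.515, 0.857, -0.001, 0.0]
ft_force: [-4.8, -1.1, 5.7]
grip_width: 0.731
grip_force: 65.2
```

Emit:
{"name": "move_arm", "arguments": {"motion": [[[0, 0, 0, 8, 0.055], [0, 0, 0, 16, 0.055], [0, 0, 0, 24, 0.055], [0, 0, 0, 32, 0.055], [0, 0, 0, 40, 0.055], [0, 0, 0, 46.5, 0.055], [0, 0, 0, 46.5, 0.055], [0, 0, 0, 46.5, 0.055], [0, 0, 0, 46.5, 0.055], [0, 0, 0, 46.5, 0.055]]]}}

```text
clock: 17.82
ee_pos: [0.5684, -0.0286, 0.07]
orientation: [0.811, 0.585, 0.001, 0.001]
ft_force: [-1.6, -2.5, 6.5]
grip_width: 0.73
grip_force: 65.4
```

Emit:
{"name": "move_arm", "arguments": {"motion": [[[0, 0, 0, 0, 0.085], [0, 0, 0, 0, 0.085], [0, 0, 0, 0, 0.085], [0, 0, -0.04, -8, 0.085], [0, 0, -0.09, -16, 0.085], [0, 0, -0.136, -22.5, 0.085], [0, 0, -0.136, -22.5, 0.085], [0, 0, -0.136, -22.5, 0.085]]]}}

```text
clock: 18.82
ee_pos: [0.5676, -0.0278, 0.2039]
orientation: [0.682, 0.731, -0.0, -0.0]
ft_force: [-0.8, -0.4, -1.0]
grip_width: 0.994
grip_force: 0.0
```

```bash
python3 w.py "[.5685,-.0279]"; python3 -c "
import numpy as np,cv2
I=np.load('rect.npy')
cv2.imwrite('pics/w4.png',cv2.resize(I,(600,600),interpolation=cv2.INTER_CUBIC)[...,::-1])"
```

```text
red 2984 bed mm rel c 7.4 35.5 angle 1.365
yel 15573 bed mm rel c 0.3 2.2 angle 1.458
tcp [ 0.5676 -0.0278  0.2039] ft [-0.8 -0.4 -1. ]
```

View pics/w4.png

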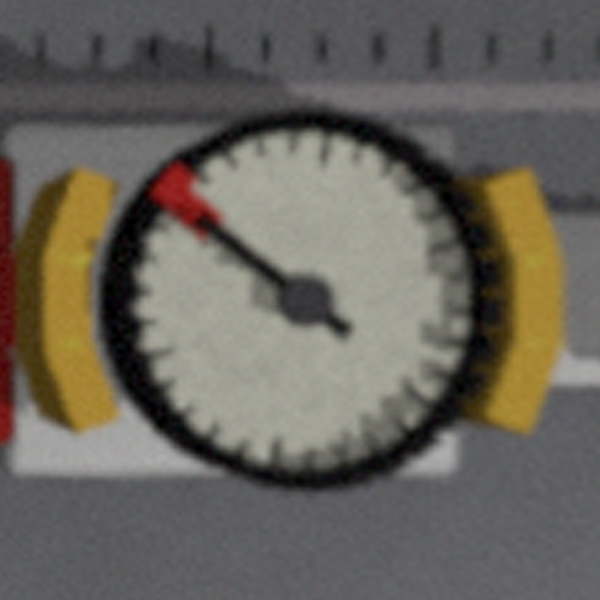

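The red mark (about (197,211)) sits on the pointer tip (204,218). The carriage-to-station gap looks unchanged, and the gripper is clear of everything.

```bash
python3 -c "
from h import *
print(env.sign_off())"
```

```text
the job is handed in; nothing more can be done
None
```

The carriage is clicked home against the station stop, pushed in gently with about 11 N at the stop. The bezel's red zero mark is at the pointer tip to within about 2° by the last wrist image, the gripper is clear, and the job is handed in; no verdict came back.

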